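# Lay the thinner tin down in its tilting stand

### The job

The tall tin stands on the foot plate of the tilting wire stand, a little short of its two rods: push the tin's body with the fingertips to slide it, upright, back against both rods, and pause there a moment. Then push it over, cradle and all, slowly and gently, until the cradle lies fully down on its stop with the tin on its side in it, and move clear. Never lift the tin, push only on its body and not on its white cap or on the stand, and leave the bottle, cup and jar alone.

Things in the scene. Friction and masses are not known exactly. Their poses are not given: they have to be found in the camera images.
- stand: Dark steel base of the tilting stand, fixed to the bench, 300 mm long (115 mm behind to 185 mm ahead of its origin), 140 mm wide. Origin: on the bench, below the hinge. x is the level direction in which the tin is to be tipped (roughly the robot's left), y runs along the hinge, z up. Hinge axis 30 mm above the bench; hinge posts at y = +-62 mm, 40 mm high.
- cradle (a joint): Hinge angle of the wire cradle, rad: 0 upright (start), 1.571 flat on the stop (end of travel); grows as the rods tip to the stand's +x. Stiff hinge, about 0.8 Nm of friction: cradle and tin stay at any angle where they are left and must be pushed all the way down. Pushing the tin 100 mm above the foot plate takes about 10 to 13 N.
- rods_top (a point): Middle of the top of the cradle's two dark upright rods, 190 mm from the hinge axis, moving with the cradle. The rods are 10 mm in diameter, 50 mm apart between centres, their axes pass through the hinge axis; a bar joins their tops.
- plate_edge (a point): Middle of the foot plate's upper edge on the side away from the rods, 105 mm from the hinge axis, moving with the cradle. The plate is slick black plastic (friction about 0.15), 104 mm wide, 6 mm thick, its top level with the hinge axis; when the cradle is down it stands upright behind the tin's bottom.
- stop (a point): Top of the stop, a low crossbar with two rubber pads on the stand, 150 mm ahead of the hinge and 25 mm above the bench; the rods come to lie on the pads.
- seat (a point): Point on the top of the foot plate, 34.4 mm from the hinge axis, where the centre of the tin's bottom is when the tin rests against both rods. Turns with the cradle: at joint value 0 its axes are those of the stand; its z always runs along the rods, away from the foot plate, and its x from the tin towards the rods.
- tin: Tall round steel tin with a paper label, loose, about 0.3 to 0.6 kg. Body 75 mm diameter and 160 mm high, then a conical shoulder up to 180 mm, then the cap up to 215 mm. Origin: centre of its bottom; z along its axis towards the cap. At the start it stands upright on the foot plate, 12 to 26 mm short of the rods and up to 7 mm off the middle. Slides when pushed low, may lean when pushed high.
- cap: White conical plastic cap on the tin, 30 mm diameter at its foot, 24 mm at the top, 35 mm tall, fixed to the tin. Origin: centre of its underside, 180 mm above the tin's bottom. Not to be touched.
- hardener: Small grey plastic bottle with white cap and paper label, 48 mm diameter, 125 mm tall, standing beside the stand; origin: centre of its bottom. Leave alone.
- cup: Open white plastic mixing cup, 84 mm across the rim, 85 mm tall, standing beside the stand; origin: centre of its bottom. Leave alone.
- jar: Low jar with black lid, 68 mm diameter, 75 mm tall, standing beside the stand; origin: centre of its bottom. Leave alone.

How it is judged:
By the outcome, as a careful person would: the job done as asked, in the order asked, and still so for the second after the job is handed in, with the robot touching nothing.
It also fails if it takes over 61 s, if anything falls off the work surface, if the arm or the gripper's body presses on something with over 40 N, if the wrist force passes 120 N, or if a joint passes its speed limit or range.

### The arm

A 7-joint arm with a two-finger parallel gripper is mounted at the origin on the work surface. World frame = base frame: x ahead of the robot, y to its left, z up, the work surface at z = 0. Lengths are in mm, angles in rad, forces in N, time in s.
With the tool pointing down it reaches from about 350 to 900 mm from the base axis. Payload 8.1 kg.
Tool frame: the origin (TCP) lies at the very end of the fingers, on their centre line; the grasp point (between the pads) lies 19 mm behind it; z points along the fingers, x is the direction in which the jaws open and shut, and the axes are right-handed (so a half turn about z gives the same grasp; the last joint's range is limited). The gripper opens to 85 mm and grips with 20 to 120 N. Pads are 22 mm wide; open, the fingers measure 114 mm over their backs; the gripper's body (76 mm by 85 mm) begins 54 mm behind the grasp point. The pads swing forward as they close: fully open they stand 13 mm farther back than shut.
Start: joints at [1.162, 0.434, 0.025, 1.573, -0.012, 1.134, -0.075], TCP at [188.136, -596.025, 231.323] pointing down, gripper open.
Joint ranges: [-2.62, 2.62], [-0.44, 2.09], [-1.27, 1.32], [0.08, 2.57], [-1.32, 4.46], [0.12, 2], [-2.74, 2.74]. Speed limits (rad/s): [2.22, 2.22, 3.01, 3.01, 3.14, 3.14, 3.14].

### API

Orientations are given as [roll, pitch, yaw] about the fixed x, y, z axes, in that order (R = Rz(yaw) Ry(pitch) Rx(roll)).
In Python, from workcell import env gives the robot as it stands.
- The arm moves only by the tool drive_tool, never from a script. Its argument "commands" is a list of rows, each a list of 3 entries, a list of its own where there are three numbers: the shift along the tool's x, y, z in mm, then the turn, a rotation vector about the tool's x, y, z in rad, then the opening in per cent of the stroke, from 0 (shut) to 100 (fully open). A call has exactly 10 rows; each row shifts and turns the pose as measured when the row begins, along the tool's axes as they then stand; what a row does not reach is not made up. A row lasts 1/8 s, in which the tool goes at most 62.5 mm and 10.7 degrees, less where a joint would pass 70% of its speed; a pose out of reach is approached as far as the arm can. A call with a gripper value outside its range is refused whole. The fingers move at their own pace and stop on an object; "newtons" is the grip in N (left out, the last holds). Time passes only in rows, so rows that do not move let the fingers close, or fill a call up. It gives the time, the measured TCP pose, the force and the opening at its end, in the units of the state.
- env.read_state(): the state, without advancing time (a new reading comes with each control period).
- env.snapshot(name): name is "scene" or "side" or "wrist"; returns (picture, depth): 420x560x3 uint8, red, green, blue; 420x560 float32, mm along the optical axis (not along the pixel's ray), 0 where there is no reading.
- env.calibration(name): a dict with "K" (3x3 intrinsics, pixels), "R" (3x3) and "t" (3): a world point X has camera coordinates R X + t. Camera axes: x right, y down, z forward; pixel columns grow to the right and rows downward; lengths in mm; the calibration is good to about 2 mm. A picture is of the moment at which its call begins: read the wrist's pose just before it. calibration takes no time and is no camera call; for the wrist camera it gives the pose at the moment of the call.
- env.finish_job(): hands the job in, once; it reports no verdict.
Trained networks look in the newest picture that a camera, given by its name, has taken for a name from the list of things; names that differ only in an ending like _2 or _b are one class to them, and where a whole thing is asked for, a point or a joint stands for the part that bears it (a point fixed in the world has none). Each returns a list of dicts, best first, with "confidence" (0 to 1); they miss things now and then, are a little off and sometimes report something else, mostly with a low value. They report only what shows in the picture. A call takes as long as a camera call.
- env.recognise(camera, thing): "at" ([x, y, z] in mm, in world coordinates, good to about 4 mm: the middle of the surface that is visible of it).
- env.silhouettes(camera, thing): "pixels" (420x560 bool, what is visible of it).
The state is a dict: "time_s": time; "joint_pos": joint angles; "joint_vel": joint speeds; "tau": joint torques, N m; "eef_pos": TCP position; "tcp_rot": TCP orientation; "force": force on the tool from outside, world axes, zero at the start; "wrist_torque": the same for the moment, N m; "finger_gap": finger opening in mm.
Only numpy, scipy, OpenCV 4.12 (cv2) and the standard library are available. Lean on these libraries where they do the work, as an engineer would, in place of code of your own. Each camera call takes 0.05 s, during which the arm holds its last target.

## Working session

There is one attempt and no reset: what is moved stays moved. The work goes in short steps, Python scripts to look and compute and a tool call to move; the robot and the scene stay as the last step left them, time stands still between calls to the robot, and variables do not carry over. Pictures are saved under pics/ and viewed, and the job is handed in when it is done.

Besides the shell and the picture viewer there is one more tool, called after "Call:" in YAML: its name, and indented under it one key for each argument. drive_tool: Moves the arm, as the interface text tells. Its arguments: {"type":"object","properties":{"commands":{"type":"array","items":{"type":"array"}},"newtons":{"type":"number"}},"required":["commands"]}

```bash
ls; mkdir -p pics; cat > h.py <<'E'
import numpy as np, cv2
from workcell import env
def snap(n,f):
    p,d=env.snapshot(n); cv2.imwrite('pics/'+f,p[:,:,::-1]); return p,d
def cloud(n,d,cal):
    v,u=np.mgrid[0:420,0:560]; K=cal["K"];K=np.array(K)
    c=np.stack([(u-K[0,2])/K[0,0]*d,(v-K[1,2])/K[1,1]*d,d],-1)
    return (c-np.array(cal["t"]))@np.array(cal["R"])
def proj(cal,X):
    c=np.array(cal["R"])@np.array(X)+np.array(cal["t"]); p=np.array(cal["K"])@c; return p[:2]/p[2]
E
python3 - <<'E'
from h import *
print(env.read_state())
for n in("scene","side"):
    p,d=snap(n,n+"0.png"); np.save(n+"0.npy",d)
    for t in["stand","cradle","tin","cap","hardener","cup","jar","rods_top","plate_edge"]:
        r=env.recognise(n,t); print(n,t,[(np.round(x["at"],0).tolist(),round(x["confidence"],2)) for x in r[:2]])
E
```

```text
pics
{'time_s': 0.0, 'joint_pos': array([ 1.16239254,  0.43521529,  0.02497368,  1.5741051 , -0.01159546,
        1.13402135, -0.07509774]), 'joint_vel': array([ 5.31435814e-05,  2.25108611e-04, -1.31232533e-04, -1.16682855e-03,
       -1.73131023e-03, -9.62313220e-04,  6.04896828e-04]), 'tau': array([-5.97605467e-04, -6.70476437e+01,  1.02530412e+00, -3.16212595e+01,
        1.57194788e-02,  1.23582256e-02, -4.62869143e-08]), 'eef_pos': array([ 187.94940065, -595.52725587,  230.52767775]), 'tcp_rot': array([ 3.14144322e+00,  1.59717144e-03, -1.26505901e+00]), 'force': array([ 0.08122012, -0.34323347,  0.35029832]), 'wrist_torque': array([-0.03741755,  0.02165489, -0.00602505]), 'finger_gap': 85.70325327489662}
scene stand [([594.0, -115.0, 16.0], 0.56)]
scene cradle [([584.0, -131.0, 31.0], 0.85)]
scene tin [([578.0, -161.0, 188.0], 0.57)]
scene cap [([558.0, -161.0, 235.0], 0.74)]
scene hardener [([470.0, 31.0, 78.0], 0.62)]
scene cup [([729.0, -158.0, 37.0], 0.86)]
scene jar [([775.0, -22.0, 73.0], 0.92), ([596.0, -114.0, 15.0], 0.45)]
scene rods_top [([590.0, -129.0, 28.0], 0.64), ([558.0, -162.0, 234.0], 0.29)]
scene plate_edge [([588.0, -123.0, 31.0], 0.73)]
side stand [([554.0, -107.0, 18.0], 0.96)]
side cradle [([547.0, -118.0, 59.0], 0.61)]
side tin [([537.0, -144.0, 149.0], 0.88)]
side cap [([543.0, -158.0, 229.0], 0.75)]
side hardener [([452.0, 50.0, 71.0], 0.79), ([555.0, -106.0, 16.0], 0.74)]
side cup [([736.0, -144.0, 58.0], 0.67), ([547.0, -119.0, 59.0], 0.66)]
side jar [([752.0, -4.0, 51.0], 0.61)]
side rods_top [([545.0, -120.0, 55.0], 0.81), ([736.0, -140.0, 56.0], 0.36)]
side plate_edge [([544.0, -120.0, 55.0], 0.85)]
```

View pics/scene0.png

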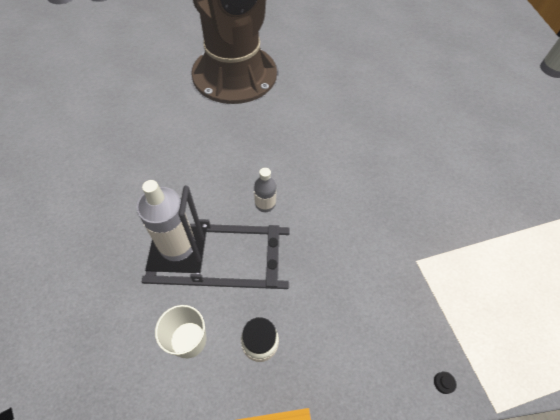

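View pics/side0.png

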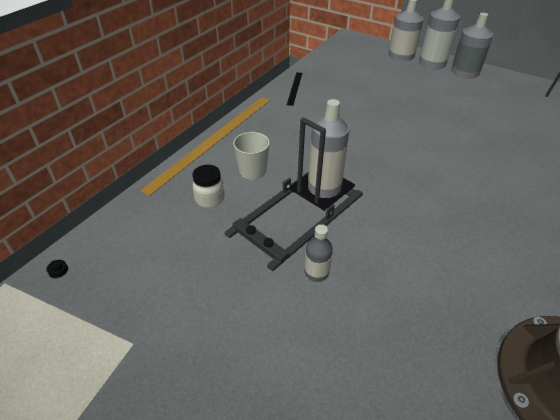

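```bash
python3 - <<'E'
from h import *
from scipy.optimize import least_squares
out={}
for n in("scene","side"):
    p,d=env.snapshot(n); cal=env.calibration(n)
    C=cloud(n,d,cal)
    for t in("tin","stand","cap","rods_top","hardener","cup","jar"):
        s=env.silhouettes(n,t)
        if not s: print(n,t,'none');continue
        m=s[0]["pixels"]&(d>0); P=C[m]; out[n+t]=P
        print(n,t,round(s[0]["confidence"],2),m.sum(),np.percentile(P,[1,50,99],axis=0).round(0).tolist())
    if n+"tin" in out:
        P=out[n+"tin"]; B=P[(P[:,2]>50)&(P[:,2]<185)]
        f=lambda q: np.hypot(B[:,0]-q[0],B[:,1]-q[1])-37.5
        r=least_squares(f,[545,-160],loss='soft_l1',f_scale=2); print('tin',r.x,np.median(abs(r.fun)))
    K=C[(C[:,0]>430)&(C[:,0]<720)&(C[:,1]>-300)&(C[:,1]<130)&(d[...]>0)]
    np.save(n+"C.npy",C)
np.savez('sil.npz',**out)
E
```

```text
scene tin 0.74 2755 [[523.0, -198.0, 33.0], [576.0, -160.0, 188.0], [588.0, -131.0, 245.0]]
scene stand 0.97 4502 [[488.0, -231.0, -1.0], [593.0, -114.0, 19.0], [661.0, 62.0, 219.0]]
scene cap 0.76 371 [[541.0, -177.0, 211.0], [558.0, -163.0, 236.0], [564.0, -151.0, 246.0]]
scene rods_top 0.95 1768 [[516.0, -225.0, 26.0], [585.0, -126.0, 31.0], [614.0, -108.0, 220.0]]
scene hardener 0.56 751 [[441.0, 8.0, 1.0], [471.0, 30.0, 76.0], [482.0, 55.0, 126.0]]
scene cup 0.82 2067 [[700.0, -191.0, 1.0], [728.0, -160.0, 33.0], [779.0, -114.0, 86.0]]
scene jar 0.74 1295 [[736.0, -50.0, 19.0], [772.0, -20.0, 74.0], [798.0, 12.0, 77.0]]
tin [ 549.84946695 -165.57331661] 0.36679251690611636Traceback (most recent call last):
  File "<stdin>", line 16, in <module>
ValueError: operands could not be broadcast together with shapes (420,3) (420,560)
```

```bash
python3 - <<'E'
from h import *
# zoomed crops
for n,(a,b,c,e) in {"scene":(160,300,130,300),"side":(90,290,210,380)}.items():
    im=cv2.imread(f'pics/{n}0.png')[a:b,c:e]; cv2.imwrite(f'pics/{n}_z.png',cv2.resize(im,None,fx=4 if n=="scene" else 3,fy=4 if n=="scene" else 3,interpolation=cv2.INTER_CUBIC))
E
python3 - <<'E'
from h import *
from scipy.optimize import least_squares
out={}
for n in("scene","side"):
    p,d=env.snapshot(n); cal=env.calibration(n)
    C=cloud(n,d,cal)
    for t in("tin","stand","rods_top","cap","hardener","cup","jar"):
        s=env.silhouettes(n,t)
        if not s: print(n,t,'none');continue
        m=s[0]["pixels"]&(d>0); P=C[m]; out[n+t]=P
        if n=="side": print(n,t,round(s[0]["confidence"],2),m.sum(),np.percentile(P,[1,50,99],axis=0).round(0).tolist())
    P=out[n+"tin"]; B=P[(P[:,2]>60)&(P[:,2]<185)]
    f=lambda q: np.hypot(B[:,0]-q[0],B[:,1]-q[1])-37.5
    r=least_squares(f,[545,-160],loss='soft_l1',f_scale=2); print(n,'tin',r.x,np.median(abs(r.fun)))
    S=out[n+"stand"]; L=S[(S[:,2]>5)&(S[:,2]<25)]
    rect=cv2.minAreaRect(L[:,:2].astype(np.float32)); print('stand rect',rect,len(L), np.percentile(L[:,2],[10,50,90]), cv2.boxPoints(rect).tolist())
    R=out[n+"rods_top"]; R=R[(R[:,2]>60)&(R[:,2]<225)]
    print('rods',len(R))
    for lo,hi in((60,120),(120,180),(180,210),(210,225)):
        q=R[(R[:,2]>=lo)&(R[:,2]<hi)]
        if len(q): print(lo,hi,len(q),q.mean(0).round(1),q.min(0).round(0),q.max(0).round(0))
np.savez('sil.npz',**out)
E
```

```text
scene hardener none
scene tin [ 549.89877903 -165.54635765] 0.352081267745568
stand rect ((572.0661010742188, -83.37908935546875), (297.9494323730469, 141.29872131347656), 79.91173553466797) 2240 [ 7.78675906 10.25155996 18.55981291] [[476.41387939453125, -217.67523193359375], [615.5280151367188, -242.42581176757812], [667.7183227539062, 50.91705322265625], [528.6041870117188, 75.66763305664062]]
rods 628
60 120 157 [ 569.1 -117.3   90.4] [ 540. -128.   60.] [ 596. -108.  120.]
120 180 184 [ 570.2 -117.1  151.5] [ 541. -127.  120.] [ 596. -108.  180.]
180 210 94 [ 573.7 -117.4  193.7] [ 541. -126.  180.] [ 595. -109.  209.]
210 225 193 [ 568.5 -117.4  218. ] [ 537. -126.  210.] [ 596. -109.  222.]
side tin 0.81 2659 [[512.0, -407.0, -0.0], [535.0, -144.0, 146.0], [610.0, -115.0, 245.0]]
side stand 0.56 3811 [[483.0, -213.0, 0.0], [555.0, -110.0, 18.0], [658.0, 67.0, 219.0]]
side rods_top 0.61 1536 [[500.0, -213.0, 10.0], [549.0, -121.0, 58.0], [615.0, -109.0, 220.0]]
side cap 0.64 322 [[535.0, -565.0, -2.0], [547.0, -159.0, 231.0], [737.0, -152.0, 246.0]]
side hardener 0.67 1294 [[43
[... 219 characters left out ...]
, 13.0, 77.0]]
side tin [ 550.09813083 -167.69083141] 0.5878117896890416
stand rect ((571.4696655273438, -83.34233093261719), (298.87933349609375, 142.441162109375), 80.06612396240234) 1941 [ 7.49215988 10.4426564  18.89348826] [[475.53680419921875, -218.25515747070312], [615.8424072265625, -242.82791137695312], [667.4025268554688, 51.57049560546875], [527.096923828125, 76.14324951171875]]
rods 761
60 120 211 [ 562.9 -117.1   91. ] [ 535. -132.   60.] [ 594. -109.  119.]
120 180 263 [ 562.3 -117.9  150. ] [ 535. -134.  120.] [ 594. -109.  179.]
180 210 136 [ 562.1 -116.4  195. ] [ 535. -126.  180.] [ 593. -110.  210.]
210 225 151 [ 563.3 -116.8  216.5] [ 536. -125.  210.] [ 595. -110.  222.]
```

View pics/scene_z.png

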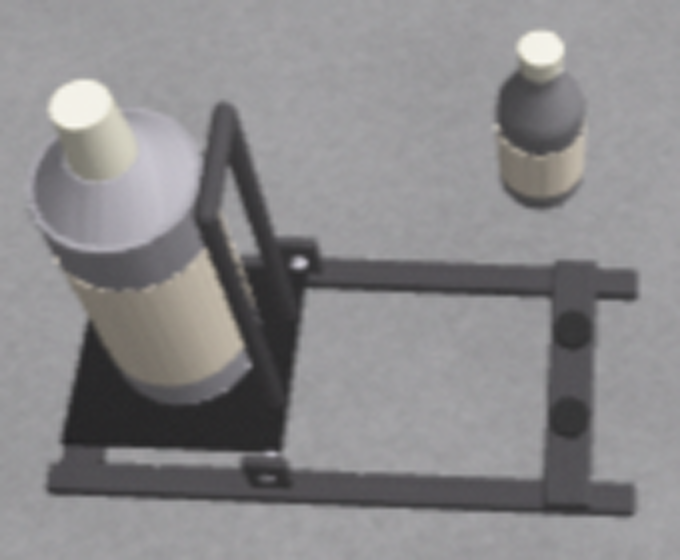

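View pics/side_z.png

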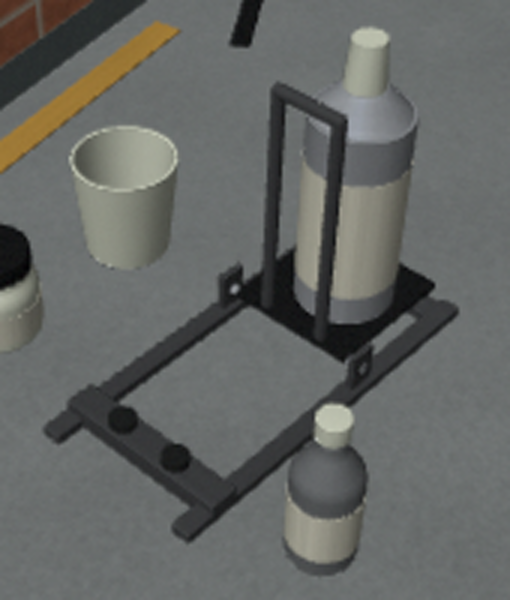

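```bash
cat >> h.py <<'E'
from scipy.spatial.transform import Rotation as Ro, Slerp
O=np.array([565.7,-117.8,0]); A=np.deg2rad(80.0)
xs=np.array([np.cos(A),np.sin(A),0]); ys=np.array([-np.sin(A),np.cos(A),0]); Z=np.array([0,0,1.])
def W(x,y,z): return O+x*xs+y*ys+z*Z
def S(p): q=np.array(p)-O; return np.array([q@xs,q@ys,q[2]])
def Rt(b): # tool z b below horizontal
    b=np.deg2rad(b); z=np.cos(b)*xs-np.sin(b)*Z; x=-ys; return np.stack([x,np.cross(z,x),z],1)
def cur():
    s=env.read_state(); return s,np.array(s["eef_pos"]),Ro.from_euler('xyz',s["tcp_rot"]).as_matrix()
def rows(p0,R0,path,g):
    """path: list of (p,R) successive; prints rows"""
    out=[]
    for p,R in path:
        t=R0.T@(p-p0); w=Ro.from_matrix(R0.T@R).as_rotvec()
        out.append([np.round(t,1).tolist(),np.round(w,3).tolist(),g]); p0,R0=p,R
    print(out); return out
def interp(p0,R0,p,R,n):
    sl=Slerp([0,1],Ro.from_matrix(np.stack([R0,R])))
    return [(p0+(p-p0)*k/n, sl(k/n).as_matrix()) for k in range(1,n+1)]
E
python3 - <<'E'
from h import *
s,p,R=cur(); print(S(p), S([550,-166.5,0]))
rows(p,R,interp(p,R,W(-220,0,230),Rt(85),10),35)
E
```

```text
[-536.51759348  288.74801887  231.33732599] [-50.68641396   7.00481547   0.        ]
[[[-14.7, -40.2, 0.1], [0.008, -0.005, -0.109], 35], [[-10.3, -41.6, 0.5], [0.008, -0.005, -0.109], 35], [[-5.7, -42.5, 0.9], [0.008, -0.005, -0.109], 35], [[-1.0, -42.8, 1.2], [0.008, -0.005, -0.109], 35], [[3.6, -42.7, 1.6], [0.008, -0.005, -0.109], 35], [[8.3, -42.0, 1.9], [0.008, -0.005, -0.109], 35], [[12.8, -40.8, 2.1], [0.008, -0.005, -0.109], 35], [[17.2, -39.2, 2.4], [0.008, -0.005, -0.109], 35], [[21.3, -37.1, 2.6], [0.008, -0.005, -0.109], 35], [[25.3, -34.5, 2.8], [0.008, -0.005, -0.109], 35]]
```

Call:
drive_tool:
  commands:
    - [[-14.7,-40.2,0],[0.008,-0.005,-0.109],35]
    - [[-10.3,-41.6,0.5],[0.008,-0.005,-0.109],35]
    - [[-5.7,-42.5,1],[0.008,-0.005,-0.109],35]
    - [[-1,-42.8,1],[0.008,-0.005,-0.109],35]
    - [[3.6,-42.7,1.5],[0.008,-0.005,-0.109],35]
    - [[8.3,-42,2],[0.008,-0.005,-0.109],35]
    - [[12.8,-40.8,2],[0.008,-0.005,-0.109],35]
    - [[17.2,-39.2,2.5],[0.008,-0.005,-0.109],35]
    - [[21.3,-37,2.5],[0.008,-0.005,-0.109],35]
    - [[25.3,-34.5,3],[0.008,-0.005,-0.109],35]

```text
time_s: 3.45
eef_pos: [535.3, -313.1, 231.7]
tcp_rot: [-3.051, -0.002, -0.122]
force: [-0.1, -0.9, 0.3]
finger_gap: 30.2
```

```bash
python3 - <<'E'
from h import *
s,p,R=cur(); print(S(p), p,s["joint_pos"].round(2),s["finger_gap"],s["force"],R.round(2))
rows(p,R,interp(p,R,W(-220,0,200),Rt(35),10),35)
E
```

```text
[-197.56782133   -4.00286085  231.71445026] [ 535.33475626 -313.06141168  231.71445026] [ 0.73  0.48 -0.36  1.53  0.08  1.19  0.26] 30.18992312303383 [-0.08150738 -0.94653218  0.34803914] [[ 0.99 -0.12  0.01]
 [-0.12 -0.99  0.09]
 [ 0.   -0.09 -1.  ]]
[[[-0.5, 2.5, 3.0], [0.087, 0.003, 0.005], 35], [[-0.5, 2.7, 2.7], [0.087, 0.003, 0.005], 35], [[-0.5, 3.0, 2.5], [0.087, 0.003, 0.005], 35], [[-0.5, 3.2, 2.2], [0.087, 0.003, 0.005], 35], [[-0.5, 3.4, 1.9], [0.087, 0.003, 0.005], 35], [[-0.5, 3.5, 1.6], [0.087, 0.003, 0.005], 35], [[-0.5, 3.6, 1.3], [0.087, 0.003, 0.005], 35], [[-0.5, 3.8, 1.0], [0.087, 0.003, 0.005], 35], [[-0.4, 3.8, 0.7], [0.087, 0.003, 0.005], 35], [[-0.4, 3.9, 0.3], [0.087, 0.003, 0.005], 35]]
```

Call:
drive_tool:
  commands:
    - [[-0.5,2.5,3.0],[0.087,0.003,0.005],35]
    - [[-0.5,2.7,2.7],[0.087,0.003,0.005],35]
    - [[-0.5,3.0,2.5],[0.087,0.003,0.005],35]
    - [[-0.5,3.2,2.2],[0.087,0.003,0.005],35]
    - [[-0.5,3.4,2],[0.087,0.003,0.005],35]
    - [[-0.5,3.5,1.5],[0.087,0.003,0.005],35]
    - [[-0.5,3.6,1.3],[0.087,0.003,0.005],35]
    - [[-0.5,3.8,1.0],[0.087,0.003,0.005],35]
    - [[-0.4,3.8,0.7],[0.087,0.003,0.005],35]
    - [[-0.4,3.9,0.3],[0.087,0.003,0.005],35]

```text
time_s: 4.7
eef_pos: [539.9, -315.4, 203.6]
tcp_rot: [-2.149, -0.018, -0.138]
force: [-0.2, 0.5, -0.5]
finger_gap: 29.9
```

```bash
python3 - <<'E'
from h import *
s,p,R=cur(); print(S(p), p,s["joint_pos"].round(2),s["force"],R.round(2), np.rad2deg(np.arcsin(-R[2,2])))
rows(p,R,interp(p,R,W(-150,0,82),Rt(33),10),35)
E
```

```text
[-199.07063512   -8.90338949  203.64788994] [ 539.89987398 -315.39236222  203.64788994] [ 1.09  0.93 -0.53  1.22 -0.42  1.6   0.61] [-0.19235012  0.49387178 -0.50511406] [[ 0.99 -0.06  0.12]
 [-0.14 -0.54  0.83]
 [ 0.02 -0.84 -0.55]] 33.11419454803655
[[[-0.9, 7.5, 10.8], [0.0, 0.002, 0.003], 35], [[-0.9, 7.5, 10.8], [0.0, 0.002, 0.003], 35], [[-0.9, 7.5, 10.8], [0.0, 0.002, 0.003], 35], [[-0.9, 7.5, 10.8], [0.0, 0.002, 0.003], 35], [[-0.9, 7.5, 10.8], [0.0, 0.002, 0.003], 35], [[-0.9, 7.5, 10.8], [0.0, 0.002, 0.003], 35], [[-0.9, 7.5, 10.8], [0.0, 0.002, 0.003], 35], [[-0.9, 7.5, 10.8], [0.0, 0.002, 0.003], 35], [[-0.9, 7.5, 10.7], [0.0, 0.002, 0.003], 35], [[-0.9, 7.5, 10.7], [0.0, 0.002, 0.003], 35]]
```

Call:
drive_tool:
  commands:
    - [[-0.9,7.5,10.5],[0,0.004,0.006],35]
    - [[-0.9,7.5,10.5],[0,0.004,0.006],35]
    - [[-0.9,7.5,10.5],[0,0.004,0.006],35]
    - [[-0.9,7.5,10.5],[0,0.004,0.006],35]
    - [[-0.9,7.5,10.5],[0,0.004,0.006],35]
    - [[-0.9,7.5,10.5],[0,0.004,0.006],35]
    - [[-0.9,7.5,10.5],[0,0,0],35]
    - [[-0.9,7.5,10.5],[0,0,0],35]
    - [[-0.9,6,9],[0,0,0],35]
    - [[0,0,0],[0,0,0],35]

```text
time_s: 5.95
eef_pos: [540.1, -267.1, 89.9]
tcp_rot: [-2.152, -0.001, -0.175]
force: [-0.1, -0.9, 0.6]
finger_gap: 30.1
```

```bash
python3 - <<'E'
from h import *
s,p,R=cur(); print(S(p), p,s["joint_pos"].round(2),s["force"], np.rad2deg(np.arcsin(-R[2,2])),R.round(3))
rows(p,R,interp(p,R,W(-105,0,82),Rt(33),10),35)
snap("scene","s1.png");snap("wrist","w1.png"); snap("side","d1.png")
E
```

```text
[-151.48010693   -0.71525604   89.9335465 ] [ 540.10014517 -267.10298664   89.9335465 ] [ 1.08  1.01 -0.52  1.4  -0.42  1.36  0.69] [-0.08954415 -0.93907481  0.61260519] 33.29868733685518 [[ 0.985 -0.095  0.146]
 [-0.174 -0.541  0.823]
 [ 0.001 -0.836 -0.549]]
[[[-0.1, -1.9, 4.3], [0.001, -0.0, 0.0], 35], [[-0.1, -1.9, 4.3], [0.001, -0.0, 0.0], 35], [[-0.1, -1.9, 4.3], [0.001, -0.0, 0.0], 35], [[-0.1, -1.9, 4.3], [0.001, -0.0, 0.0], 35], [[-0.1, -1.9, 4.3], [0.001, -0.0, 0.0], 35], [[-0.1, -1.9, 4.3], [0.001, -0.0, 0.0], 35], [[-0.1, -1.9, 4.3], [0.001, -0.0, 0.0], 35], [[-0.1, -1.9, 4.3], [0.001, -0.0, 0.0], 35], [[-0.1, -1.9, 4.3], [0.001, -0.0, 0.0], 35], [[-0.1, -1.9, 4.3], [0.001, -0.0, 0.0], 35]]
```

View pics/s1.png

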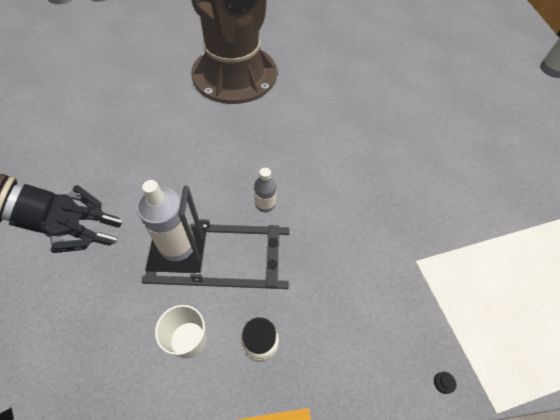

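View pics/w1.png

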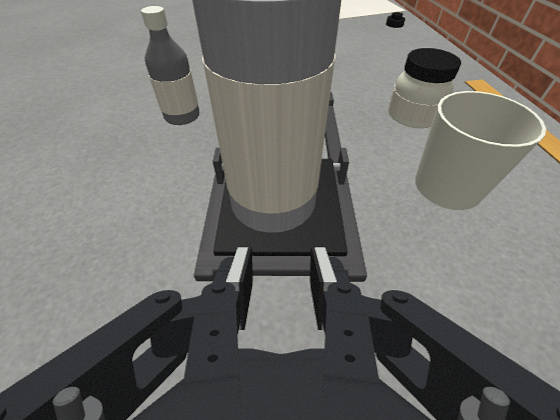

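View pics/d1.png

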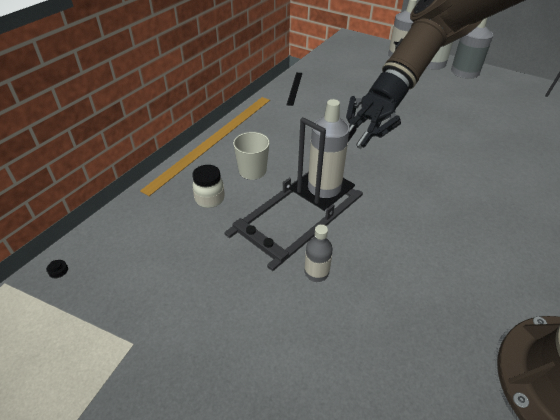

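The wrist picture shows the fingers (cols 240 and 322) centred on the foot plate (215–347), with the tin slightly left at about col 272. Moving in low.

Call:
drive_tool:
  commands:
    - [[0,-1.8,4.3],[0,0,0],35]
    - [[0,-1.8,4.3],[0,0,0],35]
    - [[0,-1.8,4.3],[0,0,0],35]
    - [[0,-1.8,4.3],[0,0,0],35]
    - [[0,-1.8,4.3],[0,0,0],35]
    - [[0,-1.8,4.3],[0,0,0],35]
    - [[0,-1.8,4.3],[0,0,0],35]
    - [[0,-1.8,4.3],[0,0,0],35]
    - [[0,-1.8,4.3],[0,0,0],35]
    - [[0,0,0],[0,0,0],35]

```text
time_s: 7.35
eef_pos: [549.0, -224.6, 83.9]
tcp_rot: [-2.154, -0.004, -0.176]
force: [-0.2, 0.5, 0.2]
finger_gap: 29.9
```

```bash
python3 - <<'E'
from h import *
s,p,R=cur(); print(S(p), p,s["force"], np.rad2deg(np.arcsin(-R[2,2])))
rows(p,R,interp(p,R,W(-92,0,82),Rt(33),10),35)
E
```

```text
[-108.05371554   -2.11899123   83.88844335] [ 549.0234682  -224.58009577   83.88844335] [-0.21739281  0.49740943  0.2161991 ] 33.41018181201983
[[[-0.2, -0.7, 1.4], [0.001, -0.0, 0.0], 35], [[-0.2, -0.7, 1.4], [0.001, -0.0, 0.0], 35], [[-0.2, -0.7, 1.4], [0.001, -0.0, 0.0], 35], [[-0.2, -0.7, 1.4], [0.001, -0.0, 0.0], 35], [[-0.2, -0.7, 1.4], [0.001, -0.0, 0.0], 35], [[-0.2, -0.7, 1.4], [0.001, -0.0, 0.0], 35], [[-0.2, -0.7, 1.4], [0.001, -0.0, 0.0], 35], [[-0.2, -0.7, 1.4], [0.001, -0.0, 0.0], 35], [[-0.2, -0.7, 1.4], [0.001, -0.0, 0.0], 35], [[-0.2, -0.7, 1.4], [0.001, -0.0, 0.0], 35]]
```

Call:
drive_tool:
  commands:
    - [[-0.2,-0.9,1.4],[0,0,0],35]
    - [[-0.2,-0.9,1.4],[0,0,0],35]
    - [[-0.2,-0.9,1.4],[0,0,0],35]
    - [[-0.2,-0.9,1.4],[0,0,0],35]
    - [[-0.2,-0.9,1.4],[0,0,0],35]
    - [[-0.2,-0.9,1.4],[0,0,0],35]
    - [[-0.2,-0.9,1.4],[0,0,0],35]
    - [[-0.2,-0.9,1.4],[0,0,0],35]
    - [[-0.2,-0.9,1.4],[0,0,0],35]
    - [[-0.2,-0.9,1.4],[0,0,0],35]

```text
time_s: 8.6
eef_pos: [550.0, -207.5, 83.6]
tcp_rot: [-2.155, -0.004, -0.176]
force: [0.4, -0.9, 0.1]
finger_gap: 30.2
```

```bash
cat >> h.py <<'E'
def st():
    s,p,R=cur(); f=np.array(s["force"]); print('S',S(p).round(1),'F(xs,ys,z)',np.round([f@xs,f@ys,f[2]],1),'b',np.rad2deg(np.arcsin(-R[2,2])).round(1),'t',s["time_s"]); return s,p,R
def tinfit(n="scene"):
    p,d=env.snapshot(n); cal=env.calibration(n); C=cloud(n,d,cal)
    s=env.silhouettes(n,"tin")
    if not s: print('no tin');return
    m=s[0]["pixels"]&(d>0);P=C[m]; B=P[(P[:,2]>60)&(P[:,2]<185)]
    from scipy.optimize import least_squares
    f=lambda q: np.hypot(B[:,0]-q[0]-q[2]*(B[:,2]-110)/100,B[:,1]-q[1]-q[3]*(B[:,2]-110)/100)-37.5
    r=least_squares(f,[552,-155,0,0],loss='soft_l1',f_scale=1.5); print(n,'tin S at h80',S([r.x[0],r.x[1],0]).round(1),'tilt mm/100',(r.x[2:]@xs[:2]).round(1),(r.x[2:]@ys[:2]).round(1),np.median(abs(r.fun)).round(2)); return p
E
python3 - <<'E'
from h import *
st(); tinfit(); tinfit("side")
E
```

```text
S [-91.1  -0.2  83.6] F(xs,ys,z) [-0.9 -0.5  0.1] b 33.5 t 8.6
scene tin S at h80 [-49.4   7.3   0. ] tilt mm/100 0.1 0.4 0.35
side tin S at h80 [-51.3   6.8   0. ] tilt mm/100 -0.2 -0.3 0.63
```

Call:
drive_tool:
  commands:
    - [[0,-0.7,1.1],[0,0,0],35]
    - [[0,-0.7,1.1],[0,0,0],35]
    - [[0,-0.7,1.1],[0,0,0],35]
    - [[0,-0.7,1.1],[0,0,0],35]
    - [[0,-0.7,1.1],[0,0,0],35]
    - [[0,-0.7,1.1],[0,0,0],35]
    - [[0,-0.7,1.1],[0,0,0],35]
    - [[0,-0.7,1.1],[0,0,0],35]
    - [[0,0,0],[0,0,0],35]
    - [[0,0,0],[0,0,0],35]

```text
time_s: 10.05
eef_pos: [552.0, -197.0, 83.5]
tcp_rot: [-2.155, -0.004, -0.177]
force: [-0.5, -1.2, 0.0]
finger_gap: 30.0
```

```bash
python3 - <<'E'
from h import *
st(); tinfit(); tinfit("side")
E
```

```text
S [-80.4  -0.3  83.5] F(xs,ys,z) [-1.2  0.3  0. ] b 33.5 t 10.05
scene tin S at h80 [-39.    5.6   0. ] tilt mm/100 -0.2 0.3 0.3
side tin S at h80 [-41.2   5.2   0. ] tilt mm/100 -0.3 -0.5 0.62
```

Call:
drive_tool:
  commands:
    - [[0,-0.5,0.8],[0,0,0],35]
    - [[0,-0.5,0.8],[0,0,0],35]
    - [[0,-0.5,0.8],[0,0,0],35]
    - [[0,-0.5,0.8],[0,0,0],35]
    - [[0,-0.5,0.8],[0,0,0],35]
    - [[0,0,0],[0,0,0],35]
    - [[0,0,0],[0,0,0],35]
    - [[0,0,0],[0,0,0],35]
    - [[0,0,0],[0,0,0],35]
    - [[0,0,0],[0,0,0],35]

```text
time_s: 11.5
eef_pos: [552.7, -195.2, 83.4]
tcp_rot: [-2.158, -0.005, -0.18]
force: [-1.4, -2.2, 1.6]
finger_gap: 30.0
```

```bash
python3 - <<'E'
from h import *
st(); tinfit(); tinfit("side")
p,d=snap("wrist","w2.png")
E
```

```text
S [-78.5  -0.7  83.4] F(xs,ys,z) [-2.4  1.   1.6] b 33.7 t 11.5
scene tin S at h80 [-37.3   5.2   0. ] tilt mm/100 -0.3 0.3 0.35
side tin S at h80 [-39.6   4.7   0. ] tilt mm/100 -0.5 -0.3 0.57
```

View pics/w2.png

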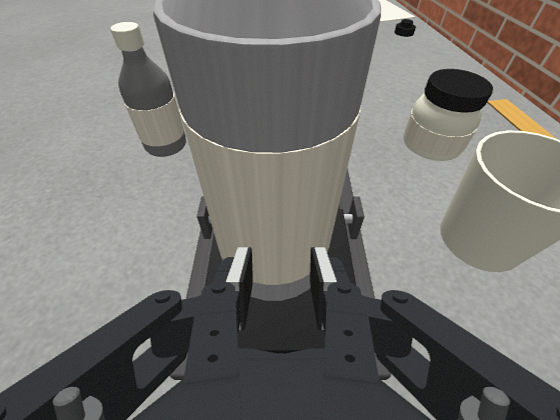

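Call:
drive_tool:
  commands:
    - [[0.3,-1,1.5],[0,0,0],35]
    - [[0.3,-1,1.5],[0,0,0],35]
    - [[0.3,-1,1.5],[0,0,0],35]
    - [[0.3,-1,1.5],[0,0,0],35]
    - [[0,-1,1.5],[0,0,0],35]
    - [[0,-1,1.5],[0,0,0],35]
    - [[0,-1,1.5],[0,0,0],35]
    - [[0,-1,1.5],[0,0,0],35]
    - [[0,-1,1.5],[0,0,0],35]
    - [[0,-1,1.5],[0,0,0],35]

```text
time_s: 13.0
eef_pos: [560.1, -195.4, 83.5]
tcp_rot: [-2.178, -0.015, -0.201]
force: [-1.7, -8.9, 5.5]
finger_gap: 30.0
```

```bash
python3 - <<'E'
from h import *
st(); tinfit(); tinfit("side")
E
```

```text
S [-77.4  -8.   83.5] F(xs,ys,z) [-9.   0.1  5.5] b 34.8 t 13.0
scene tin S at h80 [-35.2   1.7   0. ] tilt mm/100 -0.2 0.3 0.33
side tin S at h80 [-37.4   1.3   0. ] tilt mm/100 -0.5 -0.3 0.65
```

```bash
python3 - <<'E'
from h import *
for n in("scene","side"):
    p,d=env.snapshot(n); cal=env.calibration(n); C=cloud(n,d,cal)
    s=env.silhouettes(n,"rods_top"); P=C[s[0]["pixels"]&(d>0)]; P=P[(P[:,2]>60)&(P[:,2]<205)]
    Q=(P-O)@np.stack([xs,ys,Z],1); Q=Q[abs(Q[:,0])<12]
    for sg in(1,-1):
        q=Q[(Q[:,1]*sg>15)&(Q[:,1]*sg<35)]
        from scipy.optimize import least_squares
        if len(q)<20: print(n,sg,len(q)); continue
        f=lambda a: np.hypot(q[:,0]-a[0],q[:,1]-a[1])-5
        r=least_squares(f,[0,25*sg],loss='soft_l1'); print(n,sg,len(q),r.x.round(1),np.median(abs(r.fun)).round(2))
    cv2.imwrite(f'pics/{n}2.png',p[:,:,::-1])
im=cv2.imread('pics/side2.png')[90:230,260:400]; cv2.imwrite('pics/z2.png',cv2.resize(im,None,fx=4,fy=4,interpolation=cv2.INTER_CUBIC))
st()
E
```

```text
scene 1 200 [-0.1 25.4] 0.3
scene -1 211 [ -0.3 -24.6] 0.28
side 1 264 [-2.3 24.7] 0.67
side -1 260 [ -2.3 -25.1] 0.65
S [-77.4  -8.1  83.6] F(xs,ys,z) [-8.7 -0.1  5.1] b 34.8 t 13.4
```

View pics/z2.png

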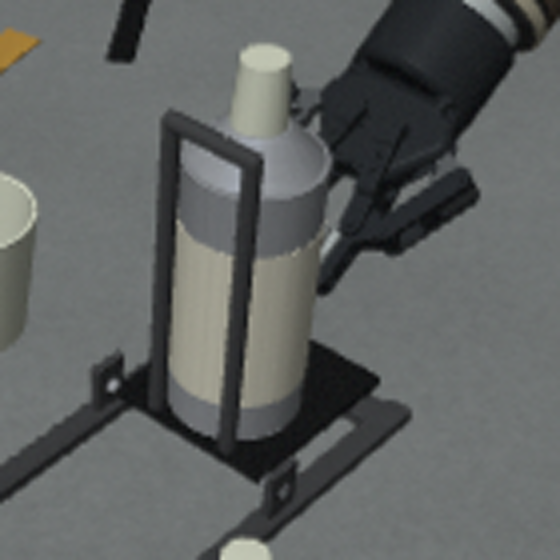

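```bash
python3 - <<'E'
from h import *
s,p,R=st()
a=interp(p,R,W(-84,-7.5,83),R,3); b=interp(*a[-1],W(-84,-0.5,82),Rt(33),5)
rows(p,R,a+b,35)
E
```

```text
S [-77.4  -8.1  83.6] F(xs,ys,z) [-8.7 -0.1  5.1] b 34.8 t 13.4
[[[-0.1, 1.4, -1.7], [-0.0, 0.0, -0.0], 35], [[-0.1, 1.4, -1.7], [0.0, 0.0, 0.0], 35], [[-0.1, 1.4, -1.7], [0.0, 0.0, 0.0], 35], [[-1.4, 0.2, 0.1], [0.006, -0.006, -0.0], 35], [[-1.4, 0.2, 0.1], [0.006, -0.006, -0.0], 35], [[-1.4, 0.2, 0.1], [0.006, -0.006, -0.0], 35], [[-1.4, 0.2, 0.1], [0.006, -0.006, -0.0], 35], [[-1.4, 0.2, 0.1], [0.006, -0.006, -0.0], 35]]
```

Call:
drive_tool:
  commands:
    - [[0,1.5,-2],[0,0,0],35]
    - [[0,1.5,-2],[0,0,0],35]
    - [[0,1.5,-2],[0,0,0],35]
    - [[-1.4,0.2,0],[0.006,-0.006,0],35]
    - [[-1.4,0.2,0],[0.006,-0.006,0],35]
    - [[-1.4,0.2,0],[0.006,-0.006,0],35]
    - [[-1.4,0.2,0],[0.006,-0.006,0],35]
    - [[-1.4,0.2,0],[0.006,-0.006,0],35]
    - [[0,0,0],[0,0,0],35]
    - [[0,0,0],[0,0,0],35]

```text
time_s: 14.65
eef_pos: [551.1, -200.2, 82.0]
tcp_rot: [-2.144, 0.004, -0.172]
force: [0.8, 0.4, -0.4]
finger_gap: 29.8
```

```bash
python3 - <<'E'
from h import *
s,p,R=st();print(s["tcp_rot"])
E
```

```text
S [-83.7   0.1  82. ] F(xs,ys,z) [ 0.5 -0.7 -0.4] b 32.8 t 14.65
[-2.1438333   0.00364241 -0.17184954]
```

Call:
drive_tool:
  commands:
    - [[0.2,-0.8,1.3],[0,0,0],35]
    - [[0.2,-0.8,1.3],[0,0,0],35]
    - [[0.2,-0.8,1.3],[0,0,0],35]
    - [[0.2,-0.8,1.3],[0,0,0],35]
    - [[0.2,-0.8,1.3],[0,0,0],35]
    - [[0.2,-0.8,1.3],[0,0,0],35]
    - [[0.2,-0.8,1.3],[0,0,0],35]
    - [[0.2,-0.8,1.3],[0,0,0],35]
    - [[0.2,-0.8,1.3],[0,0,0],35]
    - [[0.2,-0.8,1.3],[0,0,0],35]

```text
time_s: 15.9
eef_pos: [556.0, -191.3, 81.7]
tcp_rot: [-2.151, 0.001, -0.178]
force: [-3.3, -6.7, 4.6]
finger_gap: 30.0
```

```bash
cat >> h.py <<'E'
def rel():
    from scipy.optimize import least_squares
    for n in("scene","side"):
        p,d=env.snapshot(n); cal=env.calibration(n); C=cloud(n,d,cal)
        o=[]
        for t in("tin","rods_top"):
            s=env.silhouettes(n,t)
            if not s: print(n,t,'none'); break
            P=C[s[0]["pixels"]&(d>0)]; P=P[(P[:,2]>60)&(P[:,2]<185)]; Q=(P-O)@np.stack([xs,ys,Z],1)
            if t=="tin": 
                f=lambda q: np.hypot(Q[:,0]-q[0],Q[:,1]-q[1])-37.5
                o.append(least_squares(f,[-36,0],loss='soft_l1').x)
            else:
                Q=Q[abs(Q[:,0])<12]
                for sg in(1,-1):
                    q=Q[(Q[:,1]*sg>15)&(Q[:,1]*sg<35)]
                    f=lambda a: np.hypot(q[:,0]-a[0],q[:,1]-a[1])-5
                    o.append(least_squares(f,[0,25*sg],loss='soft_l1').x)
        if len(o)==3: print(n,'tin rel rods',(o[0]-(o[1]+o[2])/2).round(1),'rods',o[1].round(1),o[2].round(1),'gaps',[round(np.hypot(*(o[0]-k))-42.5,1) for k in o[1:]])
E
python3 - <<'E'
from h import *
s,p,R=st();print(s["tcp_rot"]); rel()
E
```

```text
S [-74.1  -3.2  81.7] F(xs,ys,z) [-7.2  2.1  4.6] b 33.3 t 15.9
[-2.15142701e+00  1.25056956e-03 -1.78287139e-01]
scene tin rel rods [-34.3   0. ] rods [-0.1 25.4] [ -0.2 -24.5] gaps [np.float64(-0.0), np.float64(-0.1)]
side tin rel rods [-34.4   0.1] rods [-2.1 24.8] [ -2.3 -25. ] gaps [np.float64(0.0), np.float64(-0.1)]
```

Call:
drive_tool:
  commands:
    - [[0,0,0],[0,0,0],35]
    - [[0,0,0],[0,0,0],35]
    - [[0,0,0],[0,0,0],35]
    - [[0,0,0],[0,0,0],35]
    - [[0,0,0],[0,0,0],35]
    - [[0,0,0],[0,0,0],35]
    - [[0,0,0],[0,0,0],35]
    - [[0,0,0],[0,0,0],35]
    - [[0,0,0],[0,0,0],35]
    - [[0,0,0],[0,0,0],35]

```text
time_s: 17.45
eef_pos: [555.7, -191.9, 81.8]
tcp_rot: [-2.152, 0.001, -0.179]
force: [-1.0, -1.5, 1.4]
finger_gap: 29.9
```

```bash
python3 - <<'E'
from h import *
s,p,R=st(); 
a=interp(p,R,W(-90,-2.5,81.7),R,3); b=interp(*a[-1],W(-90,0,130),Rt(33),5); c=interp(*b[-1],W(-80,0,130),Rt(33),2)
rows(p,R,a+b+c,35)
E
```

```text
S [-74.7  -3.   81.8] F(xs,ys,z) [-1.7  0.7  1.4] b 33.3 t 17.45
[[[-0.1, 2.8, -4.3], [0.0, 0.0, 0.0], 35], [[-0.1, 2.8, -4.3], [0.0, 0.0, 0.0], 35], [[-0.1, 2.8, -4.3], [0.0, 0.0, 0.0], 35], [[-0.5, -8.1, -5.3], [0.001, -0.001, -0.001], 35], [[-0.5, -8.1, -5.3], [0.001, -0.001, -0.001], 35], [[-0.5, -8.1, -5.3], [0.001, -0.001, -0.001], 35], [[-0.5, -8.1, -5.3], [0.001, -0.001, -0.001], 35], [[-0.5, -8.1, -5.3], [0.001, -0.001, -0.001], 35], [[-0.0, -2.7, 4.2], [0.0, 0.0, 0.0], 35], [[-0.0, -2.7, 4.2], [0.0, -0.0, -0.0], 35]]
```

Call:
drive_tool:
  commands:
    - [[0,2.8,-4.3],[0,0,0],35]
    - [[0,2.8,-4.3],[0,0,0],35]
    - [[0,2.8,-4.3],[0,0,0],35]
    - [[-0.5,-8,-5.3],[0,0,0],35]
    - [[-0.5,-8,-5.3],[0,0,0],35]
    - [[-0.5,-8,-5.3],[0,0,0],35]
    - [[-0.5,-8,-5.3],[0,0,0],35]
    - [[-0.5,-8,-5.3],[0,0,0],35]
    - [[0,-2.7,4],[0,0,0],35]
    - [[0,-2,3],[0,0,0],35]

```text
time_s: 18.7
eef_pos: [552.3, -198.3, 134.3]
tcp_rot: [-2.152, 0.0, -0.178]
force: [-0.0, -0.5, -0.1]
finger_gap: 29.9
```

```bash
python3 - <<'E'
from h import *
s,p,R=st(); print(s["tcp_rot"]); rel()
E
```

```text
S [-81.6  -0.8 134.3] F(xs,ys,z) [-0.5 -0.1 -0.1] b 33.3 t 18.7
[-2.15165264e+00  7.12476521e-05 -1.78190070e-01]
scene tin rel rods [-34.3  -0. ] rods [-0.  25.5] [ -0.3 -24.5] gaps [np.float64(0.1), np.float64(-0.1)]
side tin rel rods [-34.3   0.2] rods [-2.3 24.9] [ -2.3 -25.2] gaps [np.float64(-0.2), np.float64(0.1)]
```

Call:
drive_tool:
  commands:
    - [[-0.1,-1.1,1.7],[0,0,0],35]
    - [[-0.1,-1.1,1.7],[0,0,0],35]
    - [[-0.1,-1.1,1.7],[0,0,0],35]
    - [[-0.1,-1.1,1.7],[0,0,0],35]
    - [[-0.1,-1.1,1.7],[0,0,0],35]
    - [[0,-1.3,2],[0,0,0],35]
    - [[0,-1.4,2.1],[0,0,0],35]
    - [[0,-1.6,2.2],[0,0,0],35]
    - [[0,-1.6,2.3],[0,0,0],35]
    - [[0,-1.6,2.3],[0,0,0],35]

```text
time_s: 20.25
eef_pos: [554.1, -190.1, 133.1]
tcp_rot: [-2.168, -0.001, -0.193]
force: [-7.3, -11.7, 7.3]
finger_gap: 30.3
```

```bash
python3 - <<'E'
from h import *
s,p,R=st(); print(s["tcp_rot"])
E
```

```text
S [-73.2  -1.1 133.1] F(xs,ys,z) [-12.8   5.2   7.3] b 34.2 t 20.25
[-2.16762898e+00 -1.29888481e-03 -1.93382848e-01]
```

Call:
drive_tool:
  commands:
    - [[-0.3,-2.6,2.4],[-0.005,-0.002,-0.001],35]
    - [[-0.3,-2.8,2.5],[-0.005,-0.002,-0.001],35]
    - [[-0.3,-3,2.6],[-0.008,-0.002,-0.001],35]
    - [[-0.3,-3.1,2.7],[-0.008,-0.002,-0.001],35]
    - [[-0.2,-3.2,2.8],[-0.01,-0.002,-0.001],35]
    - [[-0.2,-3.2,2.8],[-0.01,-0.002,-0.001],35]
    - [[-0.2,-3.2,2.8],[-0.01,-0.002,-0.001],35]
    - [[-0.2,-3.2,2.8],[-0.01,-0.002,-0.001],35]
    - [[-0.2,-3.2,2.8],[-0.01,-0.002,-0.001],35]
    - [[-0.2,-3.2,2.8],[-0.01,-0.002,-0.001],35]

```text
time_s: 21.5
eef_pos: [555.8, -180.1, 139.7]
tcp_rot: [-2.29, -0.002, -0.201]
force: [-6.3, -11.1, 7.1]
finger_gap: 30.2
```

```bash
cat >> h.py <<'E'
def ang():
    from scipy.optimize import least_squares
    for n in("scene","side"):
        p,d=env.snapshot(n); cal=env.calibration(n); C=cloud(n,d,cal)
        s=env.silhouettes(n,"tin"); q=None
        if s:
            P=C[s[0]["pixels"]&(d>0)]; Q=(P-O)@np.stack([xs,ys,Z],1)-np.array([-1.2 if n=="side" else 0,0,30])
            def g(a):
                x,y,th=a; c,si=np.cos(th),np.sin(th)
                xl=Q[:,0]*c-Q[:,2]*si; zl=Q[:,0]*si+Q[:,2]*c
                rr=np.hypot(xl-x,Q[:,1]-y)-37.5
                return np.where((zl>25)&(zl<155),rr,0)
            best=min((least_squares(g,[-34.4,0,t],loss='soft_l1') for t in np.arange(0,1.6,.2)),key=lambda r:r.cost-0.5*np.sum((r.fun!=0)&(abs(r.fun)<3)))
            th=best.x[2]; c,si=np.cos(th),np.sin(th); zl=Q[:,0]*si+Q[:,2]*c; xl=Q[:,0]*c-Q[:,2]*si; ok=np.hypot(xl-best.x[0],Q[:,1]-best.x[1])<40
            q=(best.x.round(2),np.percentile(zl[ok],[1,99]).round(0), round(s[0]["confidence"],2))
        cv2.imwrite(f'pics/last_{n}.png',p[:,:,::-1])
        print(n,'tin local x,y,theta',q)
E
python3 - <<'E'
from h import *
s,p,R=st(); print(s["tcp_rot"]); ang()
E
```

```text
S [-63.1  -1.  139.7] F(xs,ys,z) [-12.    4.3   7.1] b 41.2 t 21.5
[-2.29020823e+00 -2.04113755e-03 -2.01320001e-01]
scene tin local x,y,theta (array([-34.31,   0.43,   0.1 ]), array([  9., 215.]), 0.74)
side tin local x,y,theta (array([-34.96,  -0.21,   0.1 ]), array([  3., 215.]), 0.59)
```

```bash
cat >> h.py <<'E'
def plan(th,dth,over,rot,n=10,lat=0.,up=0.,yawc=0.):
    s,p,R=cur(); q=S(p); rx,rz=q[0],q[2]-30; b=np.arcsin(-R[2,2]); out=[]
    for k in range(n):
        c,si=np.cos(dth),np.sin(dth)
        nx,nz=rx*c+rz*si,-rx*si+rz*c
        tm=th+dth/2; nor=np.array([np.cos(tm),-np.sin(tm)]); ax=np.array([np.sin(tm),np.cos(tm)])
        d=np.array([nx-rx,nz-rz])+over*nor+up*ax
        tz=d@[np.cos(b),-np.sin(b)]; ty=d@[-np.sin(b),-np.cos(b)]
        out.append([[round(-lat,1),round(ty,1),round(tz,1)],[-rot,round(-yawc*np.cos(b),4),round(-yawc*np.sin(b),4)],35])
        rx,rz=nx,nz; th+=dth; b+=rot
    print(out)
E
python3 - <<'E'
from h import *
plan(0.10,0.018,2.3,0.012,lat=0.3,yawc=0.004)
E
```

```text
[[[-0.3, np.float64(-3.5), np.float64(2.7)], [-0.012, np.float64(-0.003), np.float64(-0.0026)], 35], [[-0.3, np.float64(-3.4), np.float64(2.7)], [-0.012, np.float64(-0.003), np.float64(-0.0027)], 35], [[-0.3, np.float64(-3.4), np.float64(2.7)], [-0.012, np.float64(-0.0029), np.float64(-0.0027)], 35], [[-0.3, np.float64(-3.4), np.float64(2.7)], [-0.012, np.float64(-0.0029), np.float64(-0.0027)], 35], [[-0.3, np.float64(-3.4), np.float64(2.7)], [-0.012, np.float64(-0.0029), np.float64(-0.0028)], 35], [[-0.3, np.float64(-3.4), np.float64(2.8)], [-0.012, np.float64(-0.0028), np.float64(-0.0028)], 35], [[-0.3, np.float64(-3.4), np.float64(2.8)], [-0.012, np.float64(-0.0028), np.float64(-0.0028)], 35], [[-0.3, np.float64(-3.3), np.float64(2.8)], [-0.012, np.float64(-0.0028), np.float64(-0.0029)], 35], [[-0.3, np.float64(-3.3), np.float64(2.8)], [-0.012, np.float64(-0.0027), np.float64(-0.0029)], 35], [[-0.3, np.float64(-3.3), np.float64(2.8)], [-0.012, np.float64(-0.0027), np.float64(-0.0029)], 35]]
```

Call:
drive_tool:
  commands:
    - [[-0.3,-3.6,2.9],[-0.01,-0.003,-0.003],35]
    - [[-0.3,-3.6,2.9],[-0.01,-0.003,-0.003],35]
    - [[-0.3,-3.6,2.9],[-0.01,-0.003,-0.003],35]
    - [[-0.3,-3.6,2.9],[-0.01,-0.003,-0.003],35]
    - [[-0.3,-3.6,2.9],[-0.01,-0.003,-0.003],35]
    - [[-0.3,-3.6,2.9],[-0.01,-0.003,-0.003],35]
    - [[-0.3,-3.6,2.9],[-0.01,-0.003,-0.003],35]
    - [[-0.3,-3.6,3],[-0.01,-0.003,-0.003],35]
    - [[-0.3,-3.6,3],[-0.01,-0.003,-0.003],35]
    - [[-0.3,-3.6,3],[-0.01,-0.003,-0.003],35]

```text
time_s: 22.95
eef_pos: [559.7, -159.3, 148.2]
tcp_rot: [-2.42, -0.011, -0.183]
force: [-5.0, -8.4, 10.7]
finger_gap: 29.7
```

```bash
sed -i 's/print(out)$/print([[[float(v) for v in o[0]],[float(v) for v in o[1]],35] for o in out][::3])/' h.py; python3 - <<'E'
from h import *
s,p,R=st(); print(s["tcp_rot"]); ang()
q=S(p); print('local', [q[0]*np.cos(.25)-(q[2]-30)*np.sin(.25)])
E
```

```text
S [-41.9  -1.3 148.2] F(xs,ys,z) [-9.1  3.5 10.7] b 48.7 t 22.95
[-2.42036398 -0.01050253 -0.18260413]
scene tin local x,y,theta None
side tin local x,y,theta (array([-34.82,  -0.22,   0.28]), array([  6., 215.]), 0.81)
local [np.float64(-69.86501576160424)]
```

```bash
python3 - <<'E'
from h import *
plan(0.28,0.018,2.6,0.01,lat=0.3,up=0.6,yawc=0.002)
E
```

```text
[[[-0.3, -4.0, 2.8], [-0.01, -0.0013, -0.0015], 35], [[-0.3, -3.9, 2.9], [-0.01, -0.0013, -0.0015], 35], [[-0.3, -3.8, 2.9], [-0.01, -0.0012, -0.0016], 35], [[-0.3, -3.8, 3.0], [-0.01, -0.0012, -0.0016], 35]]
```

Call:
drive_tool:
  commands:
    - [[-0.3,-4,2.8],[-0.01,-0.001,-0.0015],35]
    - [[-0.3,-4,2.8],[-0.01,-0.001,-0.0015],35]
    - [[-0.3,-4,2.8],[-0.01,-0.001,-0.0015],35]
    - [[-0.3,-3.9,2.9],[-0.01,-0.001,-0.0015],35]
    - [[-0.3,-3.9,2.9],[-0.01,-0.001,-0.0015],35]
    - [[-0.3,-3.9,2.9],[-0.01,-0.001,-0.0015],35]
    - [[-0.3,-3.8,2.9],[-0.01,-0.001,-0.0015],35]
    - [[-0.3,-3.8,2.9],[-0.01,-0.001,-0.0015],35]
    - [[-0.3,-3.8,3],[-0.01,-0.001,-0.0015],35]
    - [[-0.3,-3.8,3],[-0.01,-0.001,-0.0015],35]

```text
time_s: 24.4
eef_pos: [565.4, -127.5, 153.6]
tcp_rot: [-2.542, -0.021, -0.181]
force: [-3.4, -6.0, 6.0]
finger_gap: 29.8
```

```bash
cat >> h.py <<'E'
def loc(th):
    s,p,R=cur(); q=S(p); f=np.array(s["force"]); fx,fz=f@xs,f[2]; c,si=np.cos(th),np.sin(th)
    print('tcp normal',(q[0]*c-(q[2]-30)*si).round(1),'along',(q[0]*si+(q[2]-30)*c).round(1),'Fn',(fx*c-fz*si).round(1),'Fax',(fx*si+fz*c).round(1),'phi',(np.rad2deg(np.arcsin(-R[2,2]))-np.rad2deg(th)).round(1),s["tcp_rot"].round(3),s["joint_pos"].round(2))
E
python3 - <<'E'
from h import *
s,p,R=st(); ang(); loc(.48)
plan(0.48,0.018,2.6,0.01,lat=0.3,up=0.6,yawc=0.002)
E
```

```text
S [ -9.6  -1.3 153.6] F(xs,ys,z) [-6.5  2.3  6. ] b 55.6 t 24.4
scene tin local x,y,theta (array([-34.51,   0.27,   0.54]), array([  7., 215.]), 0.63)
side tin local x,y,theta (array([-34.68,  -0.32,   0.54]), array([  5., 215.]), 0.88)
tcp normal -64.9 along 105.5 Fn -5.4 Fax 3.1 phi 28.0 [-2.541 -0.02  -0.18 ] [ 0.82  0.62 -0.51  1.71 -0.36  1.01  0.42]
[[[-0.3, -3.6, 3.2], [-0.01, -0.0011, -0.0016], 35], [[-0.3, -3.6, 3.3], [-0.01, -0.0011, -0.0017], 35], [[-0.3, -3.5, 3.3], [-0.01, -0.001, -0.0017], 35], [[-0.3, -3.4, 3.4], [-0.01, -0.001, -0.0017], 35]]
```

```bash
python3 - <<'E'
from h import *
loc(.54)
plan(0.54,0.018,1.9,0.012,lat=0.2,up=0.2,yawc=0.0)
E
```

```text
tcp normal -71.1 along 101.5 Fn -5.6 Fax 2.8 phi 24.6 [-2.541 -0.02  -0.18 ] [ 0.82  0.62 -0.51  1.71 -0.36  1.01  0.42]
[[[-0.2, -2.9, 2.8], [-0.012, -0.0, -0.0], 35], [[-0.2, -2.8, 2.8], [-0.012, -0.0, -0.0], 35], [[-0.2, -2.8, 2.9], [-0.012, -0.0, -0.0], 35], [[-0.2, -2.7, 2.9], [-0.012, -0.0, -0.0], 35]]
```

Call:
drive_tool:
  commands:
    - [[-0.2,-3,2.8],[-0.012,0,0],35]
    - [[-0.2,-3,2.8],[-0.012,0,0],35]
    - [[-0.2,-3,2.8],[-0.012,0,0],35]
    - [[-0.2,-3,2.8],[-0.012,0,0],35]
    - [[-0.2,-3,2.8],[-0.012,0,0],35]
    - [[-0.2,-3,2.9],[-0.012,0,0],35]
    - [[-0.2,-3,2.9],[-0.012,0,0],35]
    - [[-0.2,-2.9,2.9],[-0.012,0,0],35]
    - [[-0.2,-2.9,2.9],[-0.012,0,0],35]
    - [[-0.2,-2.9,2.9],[-0.012,0,0],35]

```text
time_s: 25.85
eef_pos: [571.7, -91.2, 148.8]
tcp_rot: [-2.663, -0.023, -0.187]
force: [-3.1, -3.6, 5.9]
finger_gap: 30.2
```

```bash
python3 - <<'E'
from h import *
s,p,R=st(); ang(); loc(.72)
plan(0.72,0.018,1.9,0.012,lat=0.1,up=0.2,yawc=0.0)
E
```

```text
S [ 27.3  -1.3 148.8] F(xs,ys,z) [-4.   2.5  5.9] b 62.6 t 25.85
scene tin local x,y,theta (array([  0.09, -29.13,  35.61]), array([-180.,  104.]), 0.69)
side tin local x,y,theta (array([-46.18, -31.12,   8.71]), array([-73., -72.]), 0.79)
tcp normal -57.4 along 107.6 Fn -2.5 Fax 2.3 phi 21.3 [-2.662 -0.023 -0.186] [ 0.68  0.56 -0.47  1.77 -0.3   0.91  0.28]
[[[-0.1, -2.5, 3.2], [-0.012, -0.0, -0.0], 35], [[-0.1, -2.5, 3.2], [-0.012, -0.0, -0.0], 35], [[-0.1, -2.4, 3.2], [-0.012, -0.0, -0.0], 35], [[-0.1, -2.3, 3.3], [-0.012, -0.0, -0.0], 35]]
```

View pics/last_side.png

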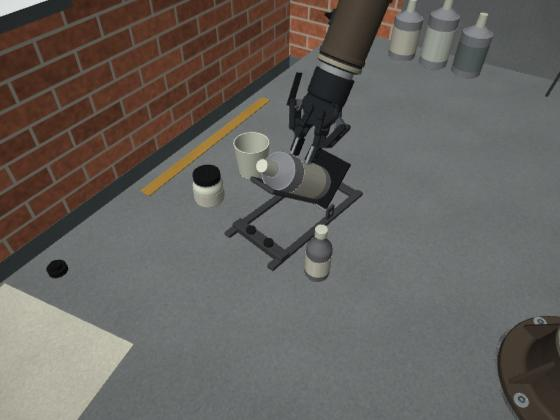

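```bash
sed -i 's/for t in np.arange(0,1.6,.2))/for t in np.arange(0,1.6,.2) if 1) if T0 is None else least_squares(g,[-34.4,0,T0],bounds=([-40,-6,T0-.25],[-30,6,T0+.25]),loss="soft_l1") if 1 else (0/; s=1; sed -i 's/def ang():/def ang(T0=0.5):/; s/best=min((least_squares.*$/best=least_squares(g,[-34.4,0,T0],bounds=([-40,-6,T0-.25],[-30,6,T0+.25]),loss="soft_l1")/' h.py; python3 - <<'E'
from h import *
ang(0.85); loc(.82)
plan(0.82,0.018,1.9,0.012,lat=0.1,up=0.2,yawc=0.0)
E
```

```text
bash: syntax error near unexpected token `('
bash: `sed -i 's/for t in np.arange(0,1.6,.2))/for t in np.arange(0,1.6,.2) if 1) if T0 is None else least_squares(g,[-34.4,0,T0],bounds=([-40,-6,T0-.25],[-30,6,T0+.25]),loss="soft_l1") if 1 else (0/; s=1; sed -i 's/def ang():/def ang(T0=0.5):/; s/best=min((least_squares.*$/best=least_squares(g,[-34.4,0,T0],bounds=([-40,-6,T0-.25],[-30,6,T0+.25]),loss="soft_l1")/' h.py; python3 - <<'E''
```

```bash
sed -i 's/def ang():/def ang(T0=0.5):/; s/best=min((least_squares.*$/best=least_squares(g,[-34.4,0,T0],bounds=([-40,-6,T0-.25],[-30,6,T0+.25]),loss="soft_l1")/' h.py; python3 - <<'E'
from h import *
ang(0.85); loc(.82)
plan(0.82,0.018,1.9,0.012,lat=0.1,up=0.2,yawc=0.0)
E
```

```text
scene tin local x,y,theta (array([-34.43,   0.22,   0.85]), array([  4., 215.]), 0.78)
side tin local x,y,theta (array([-35.16,  -0.42,   0.85]), array([  1., 215.]), 0.93)
tcp normal -67.8 along 101.1 Fn -2.6 Fax 1.6 phi 15.5 [-2.662 -0.023 -0.187] [ 0.68  0.56 -0.47  1.77 -0.3   0.91  0.28]
[[[-0.1, -2.3, 3.2], [-0.012, -0.0, -0.0], 35], [[-0.1, -2.3, 3.3], [-0.012, -0.0, -0.0], 35], [[-0.1, -2.2, 3.3], [-0.012, -0.0, -0.0], 35], [[-0.1, -2.2, 3.3], [-0.012, -0.0, -0.0], 35]]
```

```bash
python3 - <<'E'
from h import *
plan(0.85,0.018,0.9,0.014,lat=0.1,up=0.0,yawc=0.001)
E
```

```text
[[[-0.1, -1.9, 2.3], [-0.014, -0.0005, -0.0009], 35], [[-0.1, -1.8, 2.3], [-0.014, -0.0004, -0.0009], 35], [[-0.1, -1.8, 2.4], [-0.014, -0.0004, -0.0009], 35], [[-0.1, -1.8, 2.4], [-0.014, -0.0003, -0.0009], 35]]
```

Call:
drive_tool:
  commands:
    - [[-0.1,-1.9,2.4],[-0.014,0,-0.001],35]
    - [[-0.1,-1.9,2.4],[-0.014,0,-0.001],35]
    - [[-0.1,-1.9,2.4],[-0.014,0,-0.001],35]
    - [[-0.1,-1.9,2.4],[-0.014,0,-0.001],35]
    - [[-0.1,-1.9,2.4],[-0.014,0,-0.001],35]
    - [[-0.1,-1.8,2.4],[-0.014,0,-0.001],35]
    - [[-0.1,-1.8,2.4],[-0.014,0,-0.001],35]
    - [[-0.1,-1.8,2.4],[-0.014,0,-0.001],35]
    - [[-0.1,-1.8,2.4],[-0.014,0,-0.001],35]
    - [[-0.1,-1.8,2.4],[-0.014,0,-0.001],35]

```text
time_s: 27.5
eef_pos: [576.6, -63.9, 137.3]
tcp_rot: [-2.806, -0.028, -0.179]
force: [-0.9, -0.6, 6.5]
finger_gap: 30.1
```

```bash
python3 - <<'E'
from h import *
st();ang(1.05); 
for t in(1.0,1.05,1.1):loc(t)
plan(1.05,0.018,0.9,0.014,lat=0.1,up=0.0,yawc=0.001)
E
```

```text
S [ 55.   -1.4 137.3] F(xs,ys,z) [-0.7  0.8  6.5] b 70.7 t 27.5
scene tin local x,y,theta (array([-34.46,   0.16,   1.09]), array([  3., 214.]), 0.94)
side tin local x,y,theta None
tcp normal -60.3 along 104.2 Fn -2.8 Fax 2.2 phi 13.4 [-2.805 -0.028 -0.179] [ 0.52  0.51 -0.41  1.8  -0.19  0.84  0.11]
tcp normal -65.5 along 101.0 Fn -3.0 Fax 2.0 phi 10.5 [-2.805 -0.028 -0.179] [ 0.52  0.51 -0.41  1.8  -0.19  0.84  0.11]
tcp normal -70.4 along 97.6 Fn -3.0 Fax 1.9 phi 7.6 [-2.805 -0.028 -0.179] [ 0.52  0.51 -0.41  1.8  -0.19  0.84  0.11]
[[[-0.1, -1.6, 2.5], [-0.014, -0.0003, -0.0009], 35], [[-0.1, -1.6, 2.5], [-0.014, -0.0003, -0.001], 35], [[-0.1, -1.6, 2.5], [-0.014, -0.0003, -0.001], 35], [[-0.1, -1.5, 2.5], [-0.014, -0.0002, -0.001], 35]]
```

Call:
drive_tool:
  commands:
    - [[-0.1,-1.7,2.5],[-0.014,0,-0.001],35]
    - [[-0.1,-1.7,2.5],[-0.014,0,-0.001],35]
    - [[-0.1,-1.7,2.5],[-0.014,0,-0.001],35]
    - [[-0.1,-1.6,2.5],[-0.014,0,-0.001],35]
    - [[-0.1,-1.6,2.5],[-0.014,0,-0.001],35]
    - [[-0.1,-1.6,2.5],[-0.014,0,-0.001],35]
    - [[-0.1,-1.6,2.5],[-0.014,0,-0.001],35]
    - [[-0.1,-1.5,2.5],[-0.014,0,-0.001],35]
    - [[-0.1,-1.5,2.5],[-0.014,0,-0.001],35]
    - [[-0.1,-1.5,2.5],[-0.014,0,-0.001],35]

```text
time_s: 28.95
eef_pos: [580.7, -40.2, 119.1]
tcp_rot: [-2.946, -0.031, -0.172]
force: [-1.2, 0.7, 6.8]
finger_gap: 30.1
```

```bash
python3 - <<'E'
from h import *
st();ang(1.3); 
for t in(1.25,1.3):loc(t)
plan(1.3,0.018,0.9,0.014,lat=0.1,up=0.0,yawc=0.001)
E
```

```text
S [ 79.   -1.3 119.1] F(xs,ys,z) [0.4 1.3 6.8] b 78.6 t 28.95
scene tin local x,y,theta (array([-34.39,   0.11,   1.35]), array([  2., 212.]), 0.82)
side tin local x,y,theta (array([-34.65,  -0.58,   1.35]), array([  3., 214.]), 0.75)
tcp normal -59.4 along 102.8 Fn -1.5 Fax 0.6 phi 7.0 [-2.945 -0.031 -0.172] [ 0.33  0.49 -0.32  1.83 -0.06  0.78 -0.08]
tcp normal -64.5 along 99.7 Fn -1.5 Fax 0.5 phi 4.1 [-2.945 -0.031 -0.172] [ 0.33  0.49 -0.32  1.83 -0.06  0.78 -0.08]
[[[-0.1, -1.3, 2.6], [-0.014, -0.0002, -0.001], 35], [[-0.1, -1.3, 2.6], [-0.014, -0.0002, -0.001], 35], [[-0.1, -1.3, 2.6], [-0.014, -0.0001, -0.001], 35], [[-0.1, -1.2, 2.7], [-0.014, -0.0001, -0.001], 35]]
```

View pics/last_side.png

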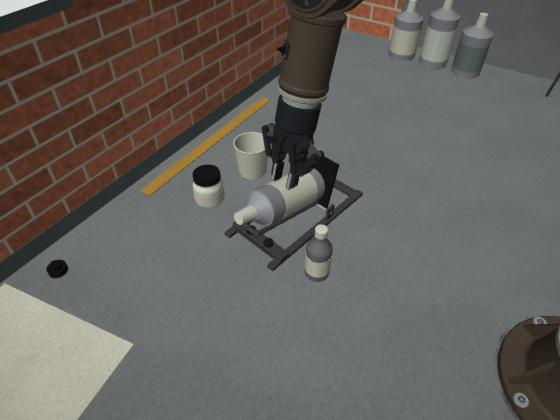

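Call:
drive_tool:
  commands:
    - [[-0.1,-1.2,2.5],[-0.013,0,-0.001],35]
    - [[-0.1,-1.2,2.5],[-0.013,0,-0.001],35]
    - [[-0.1,-1.2,2.4],[-0.013,0,-0.001],35]
    - [[-0.1,-1.1,2.4],[-0.013,0,-0.001],35]
    - [[0,-1.1,2.3],[-0.013,0,0],35]
    - [[0,-1,2.2],[-0.013,0,0],35]
    - [[0,-0.9,2.2],[-0.012,0,0],35]
    - [[0,-0.6,2],[-0.01,0,0],35]
    - [[0,-0.3,2],[-0.005,0,0],35]
    - [[0,0,2],[0,0,0],35]

```text
time_s: 30.4
eef_pos: [583.6, -24.6, 100.1]
tcp_rot: [-3.047, -0.032, -0.17]
force: [-2.4, 4.6, 7.3]
finger_gap: 30.0
```

```bash
python3 - <<'E'
from h import *
st();ang(1.55); loc(1.57)
E
```

```text
S [ 94.9  -1.5 100.1] F(xs,ys,z) [4.1 3.2 7.3] b 84.2 t 30.4
scene tin local x,y,theta (array([-34.29,   0.08,   1.56]), array([  1., 209.]), 0.71)
side tin local x,y,theta (array([-34.7 ,  -0.64,   1.56]), array([  2., 214.]), 0.75)
tcp normal -69.9 along 94.8 Fn -4.7 Fax 3.5 phi -5.7 [-3.047 -0.032 -0.17 ] [ 0.19  0.51 -0.25  1.84  0.05  0.76 -0.23]
```

Call:
drive_tool:
  commands:
    - [[0,0,2],[0,0,0],35]
    - [[0,0,2.2],[0,0,0],35]
    - [[0,0,2.4],[0,0,0],35]
    - [[0,0,2.6],[0,0,0],35]
    - [[0,0,2.6],[0,0,0],35]
    - [[0,0,2.6],[0,0,0],35]
    - [[0,0,2.6],[0,0,0],35]
    - [[0,0,2.6],[0,0,0],35]
    - [[0,0,2.6],[0,0,0],35]
    - [[0,0,2.6],[0,0,0],35]

```text
time_s: 31.85
eef_pos: [584.2, -23.5, 97.5]
tcp_rot: [-3.047, -0.039, -0.174]
force: [-12.6, -0.4, 34.8]
finger_gap: 30.0
```

```bash
python3 - <<'E'
from h import *
st();ang(1.55); loc(1.57)
E
```

```text
S [96.1 -1.8 97.5] F(xs,ys,z) [-2.6 12.3 34.8] b 84.1 t 31.85Traceback (most recent call last):
  File "<stdin>", line 2, in <module>
  File "h.py", line 73, in ang
    q=(best.x.round(2),np.percentile(zl[ok],[1,99]).round(0), round(s[0]["confidence"],2))
                       ~~~~~~~~~~~~~^^^^^^^^^^^^^^^
    return _quantile_unchecked(
        a, q, axis, out, overwrite_input, method, keepdims, weights)
    return _ureduce(a,
                    func=_quantile_ureduce_func,
    ...<5 lines>...
                    overwrite_input=overwrite_input,
                    method=method)
    r = func(a, **kwargs)
    result = _quantile(arr,
                       quantiles=q,
    ...<2 lines>...
                       out=out,
                       weights=wgt)
    slices_having_nans = np.isnan(arr[-1, ...])
                                  ~~~^^^^^^^^^
IndexError: index -1 is out of bounds for axis 0 with size 0
```

Call:
drive_tool:
  commands:
    - [[0,0,-1],[0,0,0],35]
    - [[0,0,-1],[0,0,0],35]
    - [[0,-0.2,-2],[0,0,0],35]
    - [[0,-0.4,-4],[0,0,0],35]
    - [[0,-0.8,-8],[0,0,0],35]
    - [[0,-1.2,-12],[0,0,0],35]
    - [[0,-2,-20],[0,0,0],35]
    - [[0,-2,-25],[0,0,0],35]
    - [[0,-2,-25],[0,0,0],35]
    - [[0,-2,-25],[0,0,0],35]

```text
time_s: 33.2
eef_pos: [577.8, -25.0, 226.5]
tcp_rot: [-3.048, -0.037, -0.175]
force: [-1.5, -0.2, 0.1]
finger_gap: 29.9
```

```bash
python3 - <<'E'
from h import *
st()
for t in (1.5,):
    try: ang(t)
    except Exception as e: print('fit fail')
E
```

```text
S [ 93.5   4.2 226.5] F(xs,ys,z) [-0.4  1.5  0.1] b 84.2 t 33.2
scene tin local x,y,theta (array([-34.48,   0.1 ,   1.58]), array([  2., 207.]), 0.6)
side tin local x,y,theta (array([-34.65,  -0.6 ,   1.58]), array([  2., 214.]), 0.59)
```

View pics/last_scene.png

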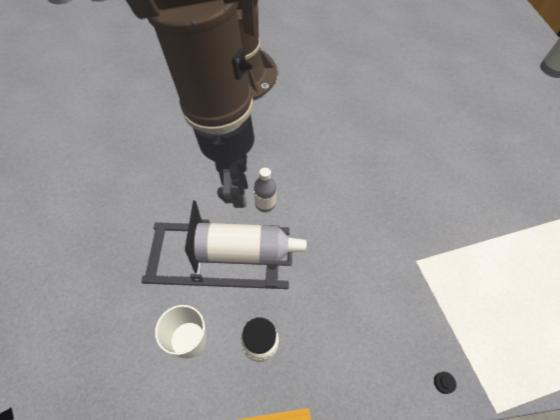

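View pics/last_side.png

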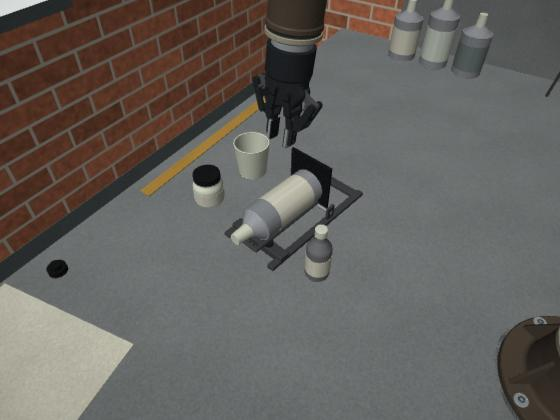

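Call:
drive_tool:
  commands:
    - [[0,0,-5],[0,0,0],35]
    - [[0,0,-5],[0,0,0],35]
    - [[0,0,0],[0,0,0],35]
    - [[0,0,0],[0,0,0],35]
    - [[0,0,0],[0,0,0],35]
    - [[0,0,0],[0,0,0],35]
    - [[0,0,0],[0,0,0],35]
    - [[0,0,0],[0,0,0],35]
    - [[0,0,0],[0,0,0],35]
    - [[0,0,0],[0,0,0],35]

```text
time_s: 34.65
eef_pos: [576.2, -25.9, 233.8]
tcp_rot: [-3.049, -0.033, -0.175]
force: [0.2, 0.3, -0.3]
finger_gap: 29.8
```

```bash
python3 - <<'E'
from h import *
st(); ang(1.5)
for t in("hardener","cup","jar"): env.snapshot; print(t,[np.round(x["at"]).tolist() for x in env.recognise("side",t)[:1]])
print(env.finish_job())
E
```

```text
S [ 92.3   5.6 233.8] F(xs,ys,z) [ 0.3 -0.2 -0.3] b 84.3 t 34.65
scene tin local x,y,theta (array([-34.35,   0.15,   1.57]), array([  2., 209.]), 0.68)
side tin local x,y,theta (array([-34.54,  -0.55,   1.58]), array([ -0., 213.]), 0.65)
hardener [[452.0, 46.0, 74.0]]
cup [[735.0, -144.0, 57.0]]
jar [[753.0, -3.0, 50.0]]
the job is handed in; nothing more can be done
None
```

The tin is lying on its side in the cradle, which is fully down on its stop. The job was handed in at about 35 s of the allowed 61 s.

- **Slide:** I pushed the tin low on its body with the fingertips, and it stayed upright. The first push caught only one rod and left the tin about 1.4 mm off the middle. I backed off, re-centred and pushed again until both cameras showed gaps of 0.2 mm or less to both rods, then held still for a little over a second.
- **Tip:** I pushed the body about 110 mm above the plate and followed the hinge arc over about 10 s. The push was around 9–15 N while it moved. It rose to about 35 N during the final press onto the stop, which is more than "gentle" and more than I intended.
- **Last checks:** After I moved clear, the fitted hinge angle was 1.57 and 1.58 rad from the two cameras. The tin was on its seat within about 0.6 mm, with its bottom against the plate. The wrist force was about zero, with the tool about 130 mm above the tin. The bottle, cup and jar were within a few mm of where they started.
- **Checks that failed or disagreed:** A few tin fits during the tipping failed, from missed detections or divergence. The later fits from both cameras agreed.

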